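# Stock count: set the mode dial, draw the hand scanner and hold it on the carton's label

## Robot

A 7-joint arm with a two-finger parallel gripper is mounted at the origin on the work surface. World frame = base frame: x ahead of the robot, y to its left, z up, the work surface at z = 0. Lengths are in mm, angles in rad, forces in N, time in s.
With the tool pointing down it reaches from about 400 to 875 mm from the base axis. Payload 4.4 kg.
Tool frame: the origin (TCP) lies on the centre line of the jaws, within the pads' length; the fingertips stand 25 mm ahead of it and the grasp point (between the pads) lies 6 mm ahead of it (ctrl.finger_overhang is the distance from the TCP to the fingertips, in mm); z points along the fingers, y is the line along which they close (so a half turn about z gives the same grasp; the last joint's range is limited). The gripper opens to 85 mm and grips with 20 to 120 N. Pads are 22 mm wide; open, the fingers measure 114 mm over their backs; the gripper's body (76 mm by 85 mm) begins 54 mm behind the grasp point. The pads swing forward as they close: fully open they stand 13 mm farther back than shut.
Start: joints at [-1.369, 0.628, 0.038, 1.517, -0.027, 0.996, -0.02], TCP at [171.973, 626.852, 256.313] pointing down, gripper open.
Joint ranges: [-3.06, 3.06], [-0.37, 2.12], [-1.25, 1.32], [0.18, 2.47], [-1.1, 4.24], [0.23, 1.98], [-2.94, 2.94]. Speed limits (rad/s): [2.57, 2.57, 3.14, 3.14, 3.14, 3.14, 3.14].

## Interface

Orientations are given as [roll, pitch, yaw] about the fixed x, y, z axes, in that order (R = Rz(yaw) Ry(pitch) Rx(roll)).
In Python, from cell import ctrl gives the robot as it stands. The module is installed in compiled form; this text tells all that it offers.
- The arm moves only by the tool play_rows, never from a script. Its argument "targets" is a list of rows, each a list of 5 numbers: the closure, from 0 (fully open) to 1 (shut), then the shift along the tool's x, y, z in cm, then the turn about the tool's z in degrees. In form: [[gripper, dx, dy, dz, spin], ...]. A call has 1 to 10 rows; each row is the pose to reach, as a shift and turn from the pose commanded when the call began, along the tool's axes at that moment; what a row does not reach only later rows make up. A row lasts 1/10 s, in which the tool goes at most 50 mm and 8.59 degrees, less where a joint would pass 70% of its speed; a pose out of reach is approached as far as the arm can. A call with a gripper value outside its range is refused whole. The fingers move at their own pace and stop on an object; the grip force is fixed at half the most. Time passes only in rows, so rows that repeat a pose let the fingers close. It gives the time, the measured TCP pose, the force, the opening and the grip force at its end, in the units of the state.
- ctrl.read_state(): the state, without advancing time (a new reading comes with each control period).
- ctrl.get_image(name): name is "side" or "top" or "wrist"; returns (picture, depth): 400x640x3 uint8, red, green, blue; 400x640 float32, mm along the optical axis (not along the pixel's ray), 0 where there is no reading.
- ctrl.calibration(name): a dict with "vfov" (degrees; the focal length in pixels is half the picture's height over the tangent of half this angle, whatever the lens; pixels are square), "cx", "cy" (the principal point, pixels), "extrinsics" (4x4, takes a point from camera to world coordinates); the wrist camera has in their place "mount" (4x4, takes a point from camera to tool coordinates, whose origin is the TCP and whose axes are the flange's). Camera axes: x right, y down, z forward; pixel columns grow to the right and rows downward; lengths in mm; the calibration is good to about 2 mm. A picture is of the moment at which its call begins: read the wrist's pose just before it. calibration takes no time and is no camera call.
- ctrl.finish_job(): hands the job in; it is judged then, once.
Trained networks look in the newest picture that a camera, given by its name, has taken for a name from the list of things; names that differ only in an ending like _2 or _b are one class to them, and where a whole thing is asked for, a point or a joint stands for the part that bears it (a point fixed in the world has none). Each returns a list of dicts, best first, with "confidence" (0 to 1); they miss things now and then, are a little off and sometimes report something else, mostly with a low value. They report only what shows in the picture. A call takes as long as a camera call.
- ctrl.search_frame(camera, name): "bbox" ([left, top, right, bottom] in pixels, round what is visible of it).
- ctrl.trace(camera, name): "pixels" (400x640 bool, what is visible of it) and "bbox" ([left, top, right, bottom] in pixels, round what is visible of it).
The state is a dict: "clock": time; "qpos": joint angles; "qd": joint speeds; "tau": joint torques, N m; "eef_pos": TCP position; "tool_rot": TCP orientation; "force": force on the tool from outside, world axes, zero at the start; "torque": the same for the moment, N m; "width": finger opening in mm; "gripper_force": force on a finger pad.
Only numpy, scipy, OpenCV 4.12 (cv2) and the standard library are available. Lean on these libraries where they do the work, as an engineer would, in place of code of your own. Each camera call takes 0.05 s, during which the arm holds its last target. There are 200 camera calls.

## Task

Turn the dial on the mode box to its three-dot mark. Then draw the hand scanner straight up out of its stand, tip it forward about 45 degrees and hold it raised with its window looking aslant down at the middle of the label on the carton, about 12 cm from it. Finish while still holding it there in the gripper, touching nothing else with it, and leave the other things on the bench where they are.

Things in the scene. Friction and masses are not known exactly. Their poses are not given: they have to be found in the camera images.
- dial (a joint): angle of the selector dial on the mode box, rad. It turns about the vertical, grows clockwise seen from above, and clicks into four detents at 0, 0.6, 1.2 and 1.8 (also its end stops at 0 and 1.8), marked by 1, 2, 3 and 4 black dots; the three-dot mark is 1.2. It starts on the one-dot or the two-dot mark; let go within about 0.25 rad of a mark, it snaps to it. Peak turning torque about 0.07 N m
- dial_grip (a point): point on the dial's axis at the height to grip, 79 mm above the bench. The dial is black: a disc of 54 mm diameter whose top is 56 mm above the bench, and on it an upright grip bar 50 mm long, 14 mm wide, its top 88 mm above the bench. The bar lies along this frame's x axis; the frame turns with the dial. A white line from the centre to the -x end of the bar is the pointer
- modebox: white painted box, 150 x 150 mm, 45 mm high, fixed to the bench; origin: centre of its underside. The dial's axis is 15 mm from its centre towards its own -x. The black dots lie on its top on the +x side of the dial: seen from the robot, the one-dot mark is leftmost (pointer 0.9 rad to the left of the box's +x), then two, three (0.3 rad to the right of +x) and four (0.9 rad to the right)
- scanner_head (a point): centre of the head of the grey hand scanner, the place to grip it. The head is a box 95 mm long (x), 46 mm wide (y), 46 mm high (z); pinch it across its width. The window is in the -x end; the scanner looks along -x. The handle, 34 mm (x) x 28 mm (y), hangs below (-z), its axis 12 mm from the head's centre towards +x, its foot 121 mm below the head's centre. Standing in its stand: z up, head centre 136 mm above the bench. Whole scanner about 0.22 kg (0.17 to 0.3)
- scanner_window (a point): centre of the scanner's window, at the middle of the head's front end, 48.5 mm from the head's centre along -x; same axes as the head: it looks along -x
- holder: the scanner's stand, fixed to the bench: black base plate 110 x 110 x 12 mm with an upright grey square socket, 48 x 42 mm outside, open at the top, its rim 66 mm above the bench and its floor 15 mm; the handle stands 51 mm deep in it with 3 mm play on every side, so lift it straight up by 60 mm or more. Origin: centre of its underside; the scanner in it looks along its -x, roughly towards the robot
- label (a point): middle of the white barcode label (70 mm along x, 100 mm along y) on the top of the carton, 90 mm above the bench; z up
- carton: closed brown carton 200 (x) x 150 (y) x 90 mm high, heavy, does not move; origin: centre of its underside. The label is 20 mm from the middle of its top towards +x
- tape_roll: roll of tape lying flat, 90 mm diameter, 48 mm high, behind the stand; origin at its underside; to be left alone
- cutter: grey carton cutter lying flat, 140 x 30 x 16 mm, behind the mode box; origin: centre of its underside; to be left alone
- marker: black marker pen, 120 mm long, 14 mm thick, on the carton's top on the robot's side of the label; origin: centre of its underside; to be left alone. Other things that are left alone (mug, bottle, boxes, machines, up to 170 mm high) stand along the back of the bench beyond x = 0.8 m and at its sides beyond y = 0.5 m either way

How it is judged (in metres and radians):
On the way, in this order (a step that is already met when the one before it is completed fails the run):
1. the dial is turned to the three-dot mark, the scanner still in its stand (value of joint dial between 1.05 and 1.35 rad and z of scanner_head in the frame of holder below 0.15 m), for 0.3 s.
2. the scanner is drawn up out of its stand in the gripper (z of scanner_head in the frame of holder above 0.18 m and contact force between the fingers and scanner above 1 N), for 0.1 s.
At the end, for the whole second after the job is handed in: Dial within 0.15 rad of the three-dot mark; scanner held still in the gripper, touching nothing else, head centre over 150 mm above the bench, tipped 30 to 60 degrees from upright, label middle 70 to 170 mm ahead of the window and within 35 mm of its line of sight (value of joint dial between 1.05 and 1.35 rad and height (world z) of scanner_head above 0.15 m and contact force between the fingers and scanner above 1 N and angle between scanner_head's own z axis and vertical between 0.52 and 1.05 rad and x of label in the frame of scanner_window between -0.17 and -0.07 m and y of label in the frame of scanner_window between -0.035 and 0.035 m and z of label in the frame of scanner_window between -0.035 and 0.035 m and linear speed of scanner below 0.03 m/s and contact force between scanner and holder below 0.1 N and contact force between scanner and carton below 0.1 N and contact force between scanner and modebox below 0.1 N and contact force between scanner and table below 0.1 N and contact force between scanner and tape_roll below 0.1 N and contact force between scanner and cutter below 0.1 N and contact force between scanner and marker below 0.1 N and contact force between scanner and mug below 0.1 N and contact force between scanner and small_carton below 0.1 N and contact force between scanner and bottle below 0.1 N and contact force between scanner and basket below 0.1 N); the arm keeps its last pose, push and grip.
It fails at once if a bystander is moved by more than 40 mm (distance of any of tape_roll, cutter, marker, mug, small_carton, bottle, basket from where it was at the start of the episode above 0.04 m).
It also fails if it takes over 45 s, if anything falls off the work surface, if the arm or the gripper's body presses on something with over 40 N, if the wrist force passes 120 N, or if a joint passes its speed limit or range.

## Working session

There is one attempt and no reset: what is moved stays moved. The work goes in short steps, Python scripts to look and compute and a tool call to move; the robot and the scene stay as the last step left them, time stands still between calls to the robot, and variables do not carry over. Pictures are saved under pics/ and viewed, at most 10 in all, crops included, and the job is handed in when it is done.

Besides the shell and the picture viewer there is one more tool, called after "Call:" as name(argument=value, ...) on one line, values as JSON. play_rows: Moves the arm, as the interface text tells. Its arguments: {"type":"object","properties":{"targets":{"type":"array"}},"required":["targets"]}

```bash
mkdir -p pics; cat > h.py <<'E'
from cell import ctrl
import numpy as np, cv2
from scipy.spatial.transform import Rotation as Ro
def T():
    s=ctrl.read_state(); M=np.eye(4); M[:3,:3]=Ro.from_euler('xyz',s['tool_rot']).as_matrix(); M[:3,3]=s['eef_pos']; return M
def ext(cam,Tt=None):
    c=ctrl.calibration(cam); E=np.array(c['extrinsics']) if 'extrinsics' in c else Tt@np.array(c['mount'])
    return c,E,200/np.tan(np.radians(c['vfov'])/2)
def shot(cam,name):
    t=T(); im,d=ctrl.get_image(cam); cv2.imwrite(f'pics/{name}.png',im[:,:,::-1]); np.savez(f'{name}.npz',im=im,d=d,T=t); return im,d,t
def cloud(cam,d,t=None):
    c,E,f=ext(cam,t); v,u=np.indices(d.shape); 
    P=np.stack([(u-c['cx'])*d/f,(v-c['cy'])*d/f,d],-1)@E[:3,:3].T+E[:3,3]; P[d<=0]=np.nan; return P
E
python3 - <<'E'
from h import *
s=ctrl.read_state(); print({k:np.round(v,3) for k,v in s.items()})
for cam in('top','side'):
    im,d,t=shot(cam,cam+'0'); P=cloud(cam,d,t)
    print(cam,np.round(ext(cam,t)[1],2).tolist(),np.round(ext(cam,t)[2]))
    for n in ['dial','modebox','scanner_head','holder','carton','label','tape_roll','cutter','marker']:
        r=ctrl.trace(cam,n)
        for q in r[:2]:
            m=q['pixels']; p=P[m]; p=p[~np.isnan(p[:,0])]
            print(n,round(q['confidence'],2),np.round(q['bbox']),np.round(np.median(p,0)) if len(p) else '', np.round(np.percentile(p,[2,98],axis=0)).tolist() if len(p) else '')
E
```

```text
{'clock': np.float64(0.0), 'qpos': array([-1.369,  0.629,  0.038,  1.518, -0.027,  0.996, -0.02 ]), 'qd': array([ 0.   ,  0.   , -0.001, -0.001, -0.   , -0.001, -0.   ]), 'tau': array([ 0.0000e+00, -5.6341e+01,  1.2270e+00, -1.9343e+01,  1.1000e-02,
        1.1000e-02,  0.0000e+00]), 'eef_pos': array([171.842, 626.274, 255.387]), 'tool_rot': array([-3.14 ,  0.   ,  2.874]), 'force': array([-0.8  ,  0.041, -0.392]), 'torque': array([-0.001, -0.035, -0.003]), 'gripper_force': np.float64(0.0), 'width': np.float64(85.379)}
top [[0.0, -0.99, 0.1, 400.34], [-1.0, -0.0, 0.01, -28.88], [-0.01, -0.1, -0.99, 1466.14], [0.0, 0.0, 0.0, 1.0]] 513.0
dial 0.68 [298. 144. 330. 176.] [660.  18.  47.] [[612.0, -24.0, 6.0], [698.0, 57.0, 54.0]]
dial 0.54 [206. 228. 224. 246.] [445. 278.  59.] [[421.0, 256.0, 45.0], [470.0, 306.0, 94.0]]
modebox 0.74 [188. 197. 249. 258.] [458. 273.  46.] [[385.0, 201.0, 14.0], [534.0, 351.0, 87.0]]
modebox 0.7 [206. 224. 226. 244.] [445. 278.  60.] [[421.0, 257.0, 51.0], [470.0, 304.0, 94.0]]
scanner_head 0.66 [294. 192. 319. 231.] [499.  36. 159.] [[451.0, 9.0, 12.0],
[... 1199 characters left out ...]
41.0, 54.0, 160.0]]
holder 0.72 [294. 173. 329. 205.] [498.  19. 142.] [[449.0, 4.0, 56.0], [541.0, 61.0, 160.0]]
holder 0.58 [294. 201. 333. 226.] [507.  11.  12.] [[454.0, -28.0, 4.0], [561.0, 76.0, 63.0]]
carton 0.73 [242. 254. 331. 330.] [ 436. -336.   88.] [[335.0, -372.0, 8.0], [525.0, -223.0, 92.0]]
label 0.67 [238. 252. 332. 330.] [ 435. -335.   88.] [[334.0, -372.0, 6.0], [526.0, -221.0, 92.0]]
tape_roll 0.79 [347. 196. 380. 233.] [655.  -3.  30.] [[612.0, -31.0, 1.0], [694.0, 53.0, 49.0]]
cutter 0.27 [273. 147. 323. 184.] [442. 260.  44.] [[381.0, 205.0, 1.0], [536.0, 353.0, 86.0]]
marker 0.66 [247. 258. 267. 296.] [ 365. -298.  102.] [[350.0, -343.0, 95.0], [380.0, -242.0, 105.0]]
```

View pics/top0.png

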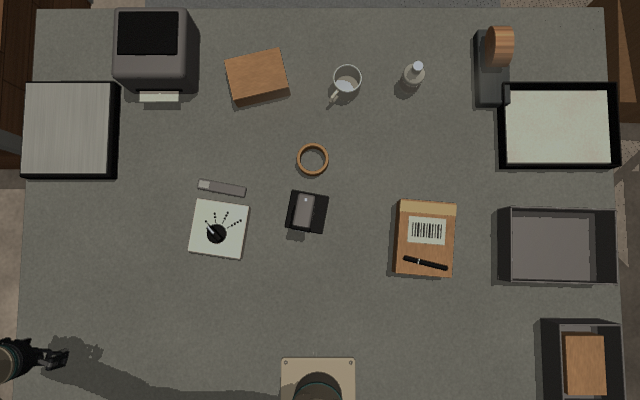

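View pics/side0.png

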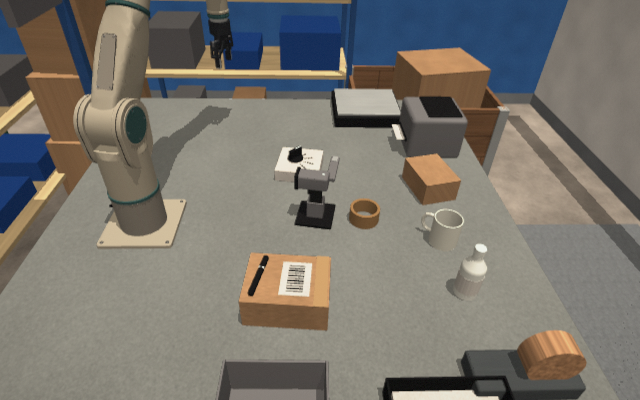

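```bash
python3 - <<'E'
from h import *
def rect(P,name,x,y,z):
    m=(P[...,0]>x[0])&(P[...,0]<x[1])&(P[...,1]>y[0])&(P[...,1]<y[1])&(P[...,2]>z[0])&(P[...,2]<z[1])
    q=P[m]; r=cv2.minAreaRect(q[:,:2].astype(np.float32)); print(name,len(q),np.round(r[0],1),np.round(r[1],1),round(r[2],1),'z',np.round(np.median(q[:,2]),1))
z=np.load('top0.npz'); P=cloud('top',z['d'])
rect(P,'box',(360,560),(180,370),(38,52)); rect(P,'bar',(400,500),(240,320),(80,100)); rect(P,'disc',(400,500),(240,320),(53,100))
rect(P,'head',(430,570),(-30,90),(140,175)); rect(P,'high',(430,570),(-30,90),(165,260));rect(P,'plate',(430,590),(-50,110),(8,20))
rect(P,'carton',(320,550),(-380,-190),(80,98)); 
L=(z['im'].min(-1)>150)&(P[...,2]>80)&(P[...,2]<100); q=P[L&(P[...,1]<-200)]; r=cv2.minAreaRect(q[:,:2].astype(np.float32)); print('label',len(q),r,np.median(q,0))
top=z['im']; s=np.load('side0.npz')['im']
c=np.hstack([cv2.resize(top[185:265,180:340],(640,320),interpolation=3)]); c2=cv2.resize(s[135:235,270:390],(640,533)[:2],interpolation=3)[:280*2]
cv2.imwrite('pics/c1.png',np.vstack([c,cv2.resize(c2[:280],(640,280))])[:,:,::-1]); 
E
```

```text
box 2525 [460.3 278.2] [151.  150.1] 81.3 z 45.9
bar 99 [444.9 280.3] [48.3 14.6] 42.4 z 87.8
disc 300 [450.7 282.3] [78.5 63.3] 17.2 z 59.9
head 682 [496.3  35.3] [48.8 96.5] 78.5 z 159.0
high 18 [492.1  35.8] [38.9 82.5] 78.7 z 166.1
plate 764 [511.6  27.2] [154.2 151.7] 90.0 z 12.7
carton 3978 [ 433.9 -288.5] [151.3 200.6] 85.0 z 90.7
label 402 ((452.721435546875, -289.75372314453125), (97.14068603515625, 66.06031799316406), 85.11856079101562) [ 452.85358934 -289.64985464   90.95974642]
```

View pics/c1.png

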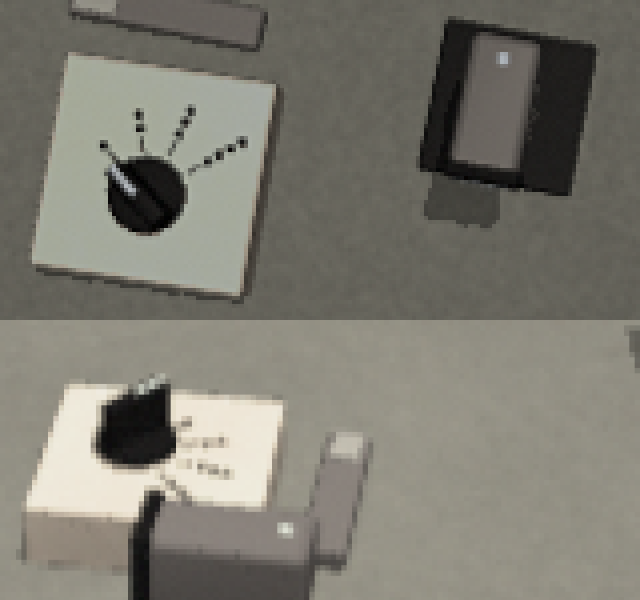

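The top view shows the pointer on the one-dot mark, at about (120,178) in the crop, and the dial axis at (445,280) mm. The scanner head is at (496,35) with a yaw of about -11.5°, and the label is at (453,-290,90). The mode box measures 151 mm and z 46, and the carton 200×151 and z 90.7, so the sizes match. The grey block behind the head in the side view is the cutter.

The rows can't tilt the tool, so I plan to tip the scanner by pivoting it in the pads, with its handle against the fixed stand.

Call:
play_rows(targets=[[0,-3.5,-2.6,1,-5],[0,-7.5,-5.5,2,-12],[0,-11.5,-8.5,3,-19],[0,-15.5,-11.5,4,-26],[0,-19.5,-14.4,5,-33],[0,-23.5,-17.4,6,-40],[0,-27.5,-20.3,7,-47],[0,-31,-23,8,-53],[0,-34,-25.1,9,-57],[0,-35.5,-26.2,10,-58.2]])

```text
clock: 2.0
eef_pos: [447.8, 276.2, 155.9]
tool_rot: [-3.14, -0.0, -2.397]
force: [0.4, 0.3, -0.2]
width: 85.6
gripper_force: 0.0
```

Call:
play_rows(targets=[[0,0,0,0,0],[0,0,0,0,0]])

```text
clock: 2.2
eef_pos: [444.8, 280.7, 156.4]
tool_rot: [3.141, 0.0, -2.395]
force: [-0.6, 0.4, -0.2]
width: 85.2
gripper_force: 0.0
```

Call:
play_rows(targets=[[0,0,0,3,0],[0,0,0,6,0],[0,0,0,7,0],[0,0,0,7,0],[1,0,0,7,0],[1,0,0,7,0],[1,0,0,7,0],[1,0,0,7,0],[1,0,0,7,0],[1,0,0,7,0]])

```text
clock: 3.2
eef_pos: [444.7, 281.0, 87.0]
tool_rot: [3.141, 0.001, -2.393]
force: [-1.9, 0.7, 5.8]
width: 13.1
gripper_force: 58.8
```

Call:
play_rows(targets=[[1,0,0,0,0],[1,0,0,0,0],[1,0,0,0,0]])

```text
clock: 3.5
eef_pos: [444.7, 281.0, 87.0]
tool_rot: [3.141, 0.001, -2.393]
force: [-2.6, 0.6, 5.8]
width: 13.1
gripper_force: 58.8
```

Call:
play_rows(targets=[[1,0,0,0,8],[1,0,0,0,16],[1,0,0,0,24],[1,0,0,0,32],[1,0,0,0,40],[1,0,0,0,48],[1,0,0,0,56],[1,0,0,0,64],[1,0,0,0,69],[1,0,0,0,69]])

```text
clock: 4.5
eef_pos: [444.9, 279.0, 87.0]
tool_rot: [-3.14, 0.0, 2.683]
force: [-0.6, -3.4, 7.6]
width: 12.8
gripper_force: 59.3
```

Call:
play_rows(targets=[[1,0,0,0,0],[1,0,0,0,0],[0,0,0,0,0],[0,0,0,0,0],[0,0,0,0,0],[0,0,0,0,0],[0,0,0,0,0],[0,0,0,0,0]])

```text
clock: 5.3
eef_pos: [445.0, 280.3, 86.2]
tool_rot: [3.142, -0.0, 2.685]
force: [-0.0, 0.1, 0.3]
width: 85.7
gripper_force: 0.0
```

Call:
play_rows(targets=[[0,0,0,-3,0],[0,0,0,-7,0],[0,0,0,-11,0],[0,0,0,-14,0],[0,0,0,-15,0],[0,0,0,-15,0]])

```text
clock: 5.9
eef_pos: [445.5, 280.7, 237.5]
tool_rot: [3.139, 0.001, 2.685]
force: [0.5, -0.3, -0.7]
width: 85.3
gripper_force: 0.0
```

Call:
play_rows(targets=[[0,-2.5,-3,0,-3],[0,-5.5,-6.5,0,-7],[0,-8.5,-10,0,-11],[0,-11.5,-13.7,0,-14],[0,-14,-16.7,0,-14.7],[0,-15.8,-18.9,0,-14.7],[0,-16.4,-19.6,0,-14.7],[0,-16.4,-19.6,0,-14.7],[0,-16.4,-19.6,0,-14.7]])

```text
clock: 6.8
eef_pos: [505.1, 33.7, 235.3]
tool_rot: [3.141, -0.002, 2.944]
force: [0.1, 0.2, -0.2]
width: 85.4
gripper_force: 0.0
```

```bash
python3 - <<'E'
from h import *
im,d,t=shot('top','top1'); P=cloud('top',d)
m=(abs(P[...,0]-445)<45)&(abs(P[...,1]-280)<45)&(P[...,2]>80)&(P[...,2]<100); print('bar',cv2.minAreaRect(P[m][:,:2].astype(np.float32)))
w,dw,t=shot('wrist','w1'); Q=cloud('wrist',dw,t); print(np.round(t,3))
m=(abs(Q[...,2]-159)<6); q=Q[m]; print('headtop',len(q),cv2.minAreaRect(q[:,:2].astype(np.float32)),np.median(q[:,2]))
for z0,z1,n in((5,20,'plate'),(60,70,'rim')):
    q=Q[(Q[...,2]>z0)&(Q[...,2]<z1)]; print(n,len(q),cv2.minAreaRect(q[:,:2].astype(np.float32)) if len(q)>20 else '')
cv2.imwrite('pics/c2.png',np.vstack([w,cv2.resize(im[185:265,180:340],(640,320)[:2],interpolation=3)[:200]])[:,:,::-1])
E
```

```text
bar ((445.4627380371094, 280.2422790527344), (14.770550727844238, 48.815673828125), 64.23275756835938)
[[-9.81000e-01  1.96000e-01 -2.00000e-03  5.05174e+02]
 [ 1.96000e-01  9.81000e-01  1.00000e-03  3.41660e+01]
 [ 2.00000e-03  1.00000e-03 -1.00000e+00  2.35584e+02]
 [ 0.00000e+00  0.00000e+00  0.00000e+00  1.00000e+00]]
headtop 12378 ((496.025634765625, 36.191650390625), (49.831478118896484, 94.86409759521484), 79.16950225830078) 159.2624094502761
plate 12335 ((534.7750244140625, 59.5244140625), (574.2868041992188, 325.89971923828125), 83.41472625732422)
rim 1968 ((447.20208740234375, 26.6153564453125), (112.01307678222656, 521.7588500976562), 7.913562297821045)
```

View pics/c2.png

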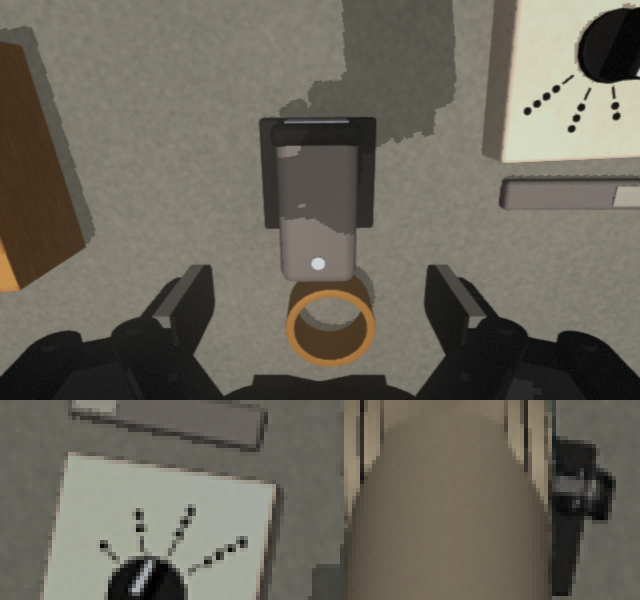

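The dial is at -25.8°, which is on the three-dot mark, and the head is centred between the fingers. Next I go down and grip.

Call:
play_rows(targets=[[0,0,0,3,0],[0,0,0,6,0],[0,0,0,8.2,0],[0,0,0,9,0],[0,0,0,9,0],[1,0,0,9,0],[1,0,0,9,0],[1,0,0,9,0],[1,0,0,9,0],[1,0,0,9,0]])

```text
clock: 7.9
eef_pos: [506.8, 32.3, 147.5]
tool_rot: [3.141, 0.002, 2.942]
force: [0.2, 0.4, 5.8]
width: 44.8
gripper_force: 61.8
```

Call:
play_rows(targets=[[1,0,0,0,0],[1,0,0,0,0],[1,0,0,-1,0],[1,0,0,-2.5,0],[1,0,0,-4,0],[1,0,0,-5.5,0],[1,0,0,-7,0],[1,0,0,-7.8,0],[1,0,0,-7.8,0],[1,0,0,-7.8,0]])

```text
clock: 8.9
eef_pos: [505.5, 32.0, 224.1]
tool_rot: [-3.141, -0.0, 2.942]
force: [0.6, -1.0, -2.2]
width: 45.7
gripper_force: 61.6
```

```bash
python3 - <<'E'
from h import *
im,d,t=shot('side','side2'); P=cloud('side',d); print(np.round(t[:3,3],1))
r=ctrl.trace('side','scanner_head')
for q in r[:2]:
    print(q['confidence'],q['bbox'])
cv2.imwrite('pics/c3.png',cv2.resize(im[90:270,240:440],(660,594),interpolation=3)[:,:,::-1])
E
```

```text
[505.5  32.  224.1]
0.74 [294.0, 148.2, 331.9, 197.0]
```

View pics/c3.png

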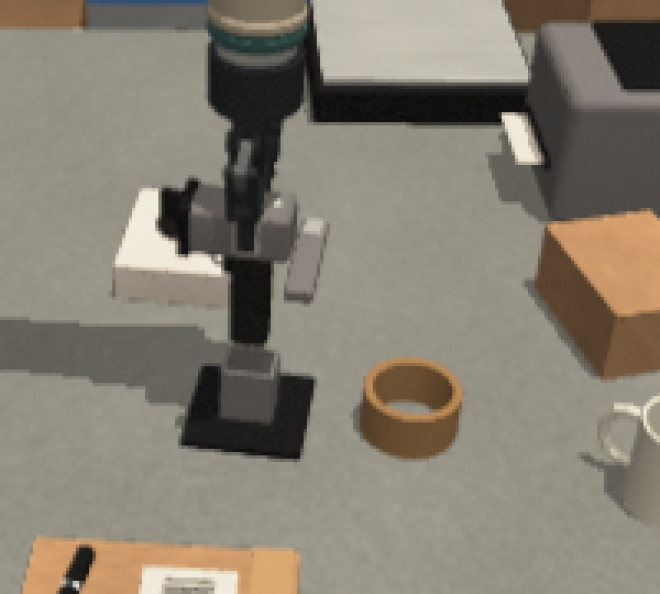

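The scanner is out of the stand and hangs upright, with its foot at about (250,345) in the crop, above the socket rim. I'll move it behind the socket, lower it, then pull the handle against the rim to pivot it.

Call:
play_rows(targets=[[1,-2,0,0,0],[1,-4,0,0,0],[1,-5,0,0,0],[1,-5,0,0,0],[1,-5,0,2,0],[1,-5,0,4,0],[1,-5,0,6,0],[1,-5,0,7,0],[1,-5,0,7,0],[1,-5,0,7,0]])

```text
clock: 10.0
eef_pos: [554.8, 22.2, 154.6]
tool_rot: [3.142, -0.0, 2.942]
force: [0.6, 0.6, -1.8]
width: 45.3
gripper_force: 61.6
```

Call:
play_rows(targets=[[1,0.6,0,0,0],[1,1.2,0,0,0],[1,1.8,0,0,0],[1,2.4,0,0,0],[1,3,0,0,0],[1,3,0,0,0]])

```text
clock: 10.6
eef_pos: [529.2, 27.7, 156.6]
tool_rot: [3.14, 0.01, 2.942]
force: [5.0, -2.1, 1.0]
width: 45.4
gripper_force: 62.9
```

Call:
play_rows(targets=[[1,0.7,0,0,0],[1,1.4,0,0,0],[1,2.1,0,0,0],[1,2.8,0,0,0],[1,3.5,0,0,0],[1,4.2,0,0,0],[1,4.9,0,0,0],[1,5.5,0,0,0],[1,6,0,0,0],[1,6,0,0,0]])

```text
clock: 11.6
eef_pos: [469.7, 40.2, 156.1]
tool_rot: [3.139, 0.008, 2.942]
force: [4.6, -0.5, 3.9]
width: 45.1
gripper_force: 63.5
```

```bash
python3 - <<'E'
from h import *
im,d,t=shot('side','side3'); print(np.round(t[:3,3],1))
cv2.imwrite('pics/c4.png',cv2.resize(im[110:250,240:400],(640,560),interpolation=3)[:,:,::-1])
E
```

```text
[469.7  40.2 156.1]
```

View pics/c4.png

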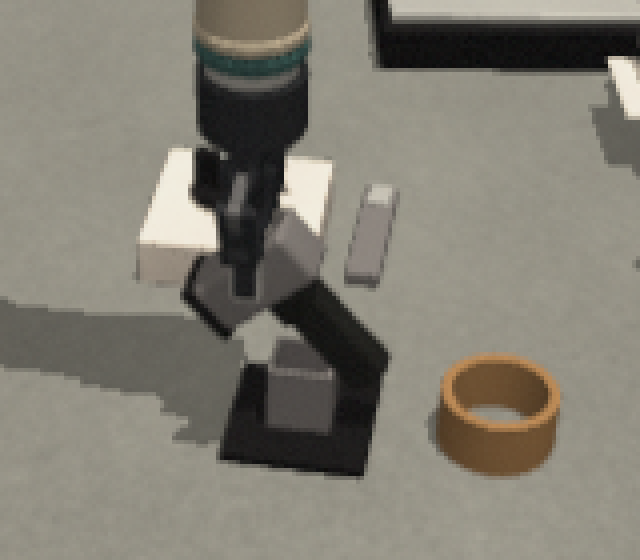

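The scanner is tipped about 45°, with its window at about (205,300) looking aslant down and the handle leaning on the socket rim. I'll lift it and carry it to the carton.

Call:
play_rows(targets=[[1,-0.5,0,-2,0],[1,-0.5,0,-4,0],[1,-0.5,0,-6,0],[1,-0.5,0,-8,0],[1,-0.5,0,-9,0],[1,-0.5,0,-9,0]])

```text
clock: 12.25
eef_pos: [471.1, 39.1, 245.0]
tool_rot: [3.141, 0.0, 2.942]
force: [0.3, -0.2, -2.2]
width: 45.3
gripper_force: 63.0
```

Call:
play_rows(targets=[[1,-1,-2,0,0],[1,-3,-5.5,0,0],[1,-5,-9,0,0],[1,-7,-12.8,0,0],[1,-9,-16.6,0,0],[1,-11,-20.4,0,0],[1,-13,-24.2,0,0],[1,-14.7,-28,0,0],[1,-16.2,-31.2,0,0],[1,-16.6,-32.7,0,0]])

```text
clock: 13.25
eef_pos: [568.0, -318.4, 242.0]
tool_rot: [-3.14, -0.003, 2.938]
force: [-1.0, 0.3, -3.7]
width: 45.4
gripper_force: 63.1
```

Call:
play_rows(targets=[[1,0,0,0,0],[1,0,0,0,0],[1,0,0,0,0]])

```text
clock: 13.55
eef_pos: [569.4, -311.6, 243.7]
tool_rot: [3.139, -0.002, 2.945]
force: [0.2, 0.0, -2.4]
width: 45.4
gripper_force: 63.1
```

```bash
python3 - <<'E'
from h import *
im,d,t=shot('side','side4'); P=cloud('side',d); print(np.round(t,3).tolist())
e=np.array([t[0,0],t[1,0]])*-1; n=np.array([-e[1],e[0]])
r=ctrl.trace('side','scanner_head')
D=P[...,:2]-t[:2,3]; X=D@e; Y=D@n; Z=P[...,2]
m=(abs(X)<180)&(abs(Y)<40)&(Z>100)&(Z<320)
for q in r[:2]:
    print(q['confidence'],q['bbox'])
np.savez('pp.npz',X=X,Y=Y,Z=Z,m=m)
# side profile plot (3px/mm)
G=np.full((560,720,3),255,np.uint8)
for x,z,c in zip(X[m],Z[m]-t[2,3],im[m]):
    cv2.circle(G,(int(360+2.5*x),int(200-2.5*z)),3,[int(v) for v in c[::-1]],-1)
cv2.imwrite('pics/c5.png',np.hstack([G]))
wm=ctrl.get_image('top')[0]; c=cv2.resize(im[180:340,220:420],(700,560),interpolation=3)[:,:,::-1]
cv2.imwrite('pics/c6.png',np.hstack([cv2.resize(c,(400,320)),cv2.resize(G,(400,320))]))
E
```

```text
[[-0.981, 0.196, -0.001, 569.416], [0.196, 0.981, 0.003, -311.613], [0.002, 0.002, -1.0, 243.679], [0.0, 0.0, 0.0, 1.0]]
0.77 [328.1, 225.8, 395.9, 280.5]
```

View pics/c6.png

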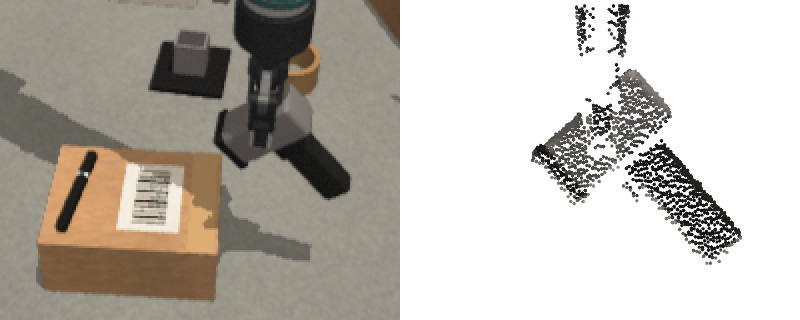

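```bash
python3 - <<'E'
from h import *
from scipy.optimize import minimize
s=np.load('side4.npz'); p=np.load('pp.npz'); t=s['T']; m=p['m']&(p['Z']-t[2,3]<38)&(p['Z']>150)
X=p['X'][m]; Z=p['Z'][m]-t[2,3]
# union of head & handle silhouettes: SDF fit
g=np.arange(-160,160,2.); 
def box(u,w,cx,cz,hx,hz):
    a=abs(u-cx)-hx; b=abs(w-cz)-hz; return np.maximum(a,b)
def cost(v):
    th,cx,cz=v; c,sn=np.cos(th),np.sin(th)
    u=(X-cx)*c+(Z-cz)*sn; w=-(X-cx)*sn+(Z-cz)*c
    sd=np.minimum(box(u,w,0,0,48,23),box(u,w,12,-72,17,49)); out=np.clip(sd,0,15)**2
    # coverage of model corners
    C=np.array([[-48,-23],[48,23],[-48,23],[48,-23],[-5,-121],[29,-121],[29,-40]])
    W=np.c_[cx+C[:,0]*c-C[:,1]*sn, cz+C[:,0]*sn+C[:,1]*c]
    dn=[np.sqrt(np.sort((X-a)**2+(Z-b)**2)[3]) for a,b in W]
    return out.mean()*3+np.mean(np.clip(dn,0,20))
r=min((minimize(cost,[a,-3,-12],method='Nelder-Mead') for a in(.6,.75,.9)),key=lambda r:r.fun)
th,cx,cz=r.x; print(r.fun,np.degrees(th),cx,cz)
e=-t[:2,0]; n=np.array([-e[1],e[0]])
c,sn=np.cos(th),np.sin(th)
H=np.r_[t[:2,3]+cx*e, t[2,3]+cz]; look=np.r_[-c*e,-sn]; W=H+48.5*look
up=np.r_[-sn*e,c]; L=np.array([452.8,-289.7,90.5])-W
print('head',H,'window',W,'ahead',L@look,'lat',L[:2]@n,'z',L@up)
Wt=np.array([452.8,-289.7,90.5])-120*look; dl=Wt-W; print('move world',dl,'tool mm',t[:3,:3].T@dl)
E
```

```text
5.905504543868214 41.47891439991906 -0.16756521711472538 -13.964386704737318
head [ 569.25207376 -311.57993733  229.71454601] window [ 533.61929052 -304.46524542  197.59084369] ahead 132.4746560250377 lat -1.3451487643302964 z -25.823561652835608
move world [  7.34429687  -2.83811602 -27.60951835] tool mm [-7.80384511 -1.40881925 27.5933748 ]
```

Call:
play_rows(targets=[[1,-0.4,0,1,0],[1,-0.8,-0.1,2,0],[1,-0.8,-0.1,2.7,0],[1,-0.8,-0.1,2.7,0],[1,-0.8,-0.1,2.7,0],[1,-0.8,-0.1,2.7,0],[1,-0.8,-0.1,2.7,0],[1,-0.8,-0.1,2.7,0]])

```text
clock: 14.5
eef_pos: [577.1, -317.1, 217.6]
tool_rot: [-3.141, 0.001, 2.942]
force: [-0.3, -0.2, -2.5]
width: 45.5
gripper_force: 63.1
```

```bash
python3 - <<'E'
from h import *
s=ctrl.read_state(); print(s['clock'],s['eef_pos'],s['gripper_force'],np.abs(s['qd']).max(),s['force'])
top,d,t=shot('top','top5'); P=cloud('top',d)
m=(abs(P[...,0]-445)<45)&(abs(P[...,1]-280)<45)&(P[...,2]>80)&(P[...,2]<100); print('bar',cv2.minAreaRect(P[m][:,:2].astype(np.float32)))
q=P[(P[...,2]>85)&(P[...,2]<96)&(P[...,1]<-190)&(P[...,1]>-380)&(P[...,0]>320)&(P[...,0]<550)]; print('carton',cv2.minAreaRect(q[:,:2].astype(np.float32)))
im,d,t=shot('side','side5')
cv2.imwrite('pics/c7.png',cv2.resize(im[180:340,220:420],(700,560),interpolation=3)[:,:,::-1])
E
```

```text
14.5 [ 577.08258661 -317.11950574  217.63537978] 63.08781623840332 0.0022868242173011873 [-0.28992324 -0.15550536 -2.45660872]
bar ((445.6144104003906, 280.37255859375), (14.651164054870605, 48.724666595458984), 61.4873046875)
carton ((449.5078125, -265.2777099609375), (102.035888671875, 172.50115966796875), 85.01921081542969)
```

View pics/c7.png

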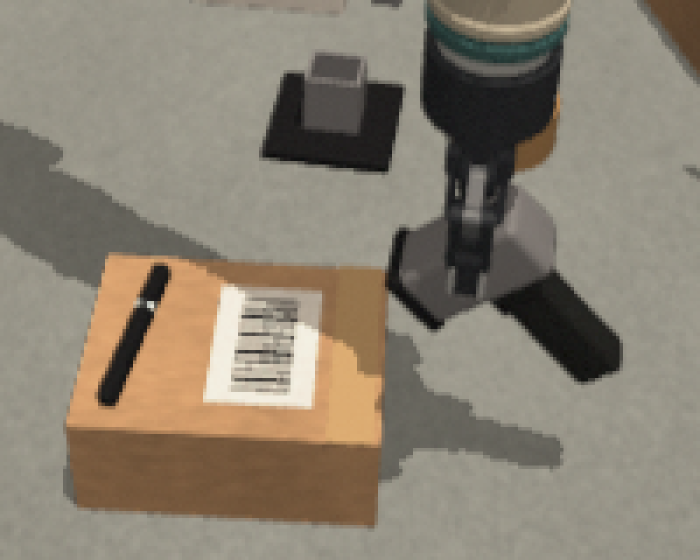

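The scanner is held still with its window at about (410,280), aimed at the label centre at (265,345). It touches nothing else, and the carton and marker look to be where they were. With this pose the label works out about 122 mm ahead of the window and 3 mm off to the side.

```bash
python3 -c "
from cell import ctrl
print(ctrl.finish_job())"
```

```text
the job is handed in; nothing more can be done
None
```

I've handed the job in, with no verdict returned: the dial is on the three-dot mark, and the scanner is held tipped about 41° with its window about 12 cm from the label middle, by my measurements.

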